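# Eject a plate carrier from its dock and catch it with the other finger

## Task

Open the fingers, press the ejector key of the plate dock fully down with one fingertip, and with the other finger stop the plate carrier that springs out, so that it stays in the dock's lane sticking out between 1 and 5 cm instead of shooting off the end. Finish while still holding: one finger keeps the key down and the carrier rests against the other finger. Never lift the carrier, and leave the bottle, funnel, beaker and screw cap where they stand.

Things in the scene. Friction and masses are not known exactly. Their poses are not given: they have to be found in the camera images.
- dock: Grey metal plate dock, fixed: bed 90 mm wide (x), 175 mm long (y), bed surface 30 mm above the bench. Origin on the bench below the lane's centre line, at the front end of the waiting carrier. +y: the way the carrier springs out; z up. The rear part, y -125 to -2 mm, has side walls with inward lips (tops at 52 mm, 58 mm free between lips) and a cover over the last 60 mm.
- lane_end (a point): Middle of the front edge of the dock's bed, on its surface (30 mm above the bench), at dock x = 0, y = 50 mm. The open lane lies before it, dock y = 12 to 50 mm, 74 mm wide between low curbs (6 mm thick, tops 38 mm above the bench). Beside the curb on the +x side is a 24 mm high pedestal (x = 44 to 96, y = -4 to 52 mm) with the ejector key. Axes as the dock's.
- ejector_top (a point): Centre of the top of the ejector key, a round steel cap 28 mm across, at dock x = 70, y = 30 mm; 43 mm above the bench when up, 34 mm when fully down. A finger standing in the lane straight across from the key, along dock -x, 60 to 80 mm away centre to centre, is in the carrier's way, about 20 mm ahead of its front; its tip stays 4 mm above the bed when the key is down.
- ejector (a joint): Travel of the ejector key, m: 0 up, 0.009 fully down; it springs back when let go. It carries a latch bar (dock y = 0 to 6.5 mm, 5 mm above the bed) across the lane in front of the carrier. Pressed beyond 5 mm, the bar is below the bed and the carrier is released at once. Pressing takes 1 to 4 N for the spring plus up to about 2 N of latch friction; the stop is firm.
- carrier: Plate carrier: black flat frame with a bright metal plate on top, 70 mm wide (x), 90 mm long (y), 16 mm thick, about 0.13 kg, loose on the dock's bed. Origin: centre of its underside; axes as the dock's. A spring follower behind it pushes with 2 to 3 N; once released it slides out along dock +y at 0.1 to 0.2 m/s and drops off the end of the lane if nothing stops it.
- carrier_front (a point): Middle of the carrier's front end face, half-way up (38 mm above the bench). It waits at dock y = 0 against the latch bar. How far the carrier sticks out is this point's y in the dock's frame.
- bottle_mid (a point): Bystander: small amber bottle, 48 mm across, 100 mm tall; this point is half-way up.
- funnel_mid (a point): Bystander: black funnel standing mouth down, 72 mm across, 75 mm tall; this point is 30 mm above the bench.
- beaker_mid (a point): Bystander: glass beaker, 60 mm across, 75 mm tall; this point is half-way up.
- cap_center (a point): Bystander: white screw cap lying flat, 42 mm across, 18 mm tall; this point is its centre.
Not all that is in view belongs to the job. There is more than one size of the dock; the one meant has the size given above.

How it is judged:
At the end, for the whole second after the job is handed in: The key is pressed more than 6 mm by a finger (over 0.5 N), the carrier lies in the lane sticking out 10 to 50 mm, at rest against a finger (over 0.3 N), its front end within about 5 mm of its resting height, through the last second (value of joint ejector above 0.006 m and contact force between the fingers and ejector above 0.5 N and contact force between the fingers and carrier above 0.3 N and y of carrier_front in the frame of dock between 0.01 and 0.05 m and z of carrier_front in the frame of dock between 0.033 and 0.044 m); the arm keeps its last pose, push and grip.
It fails at once if the carrier shoots out more than 55 mm (y of carrier_front in the frame of dock above 0.055 m).
It fails at once if the carrier is lifted (z of carrier_front in the frame of dock above 0.048 m).
It fails at once if a bystander is disturbed by more than 20 mm (distance of any of bottle_mid, funnel_mid, beaker_mid, cap_center from where it was at the start of the episode above 0.02 m).
It also fails if it takes over 32 s, if anything falls off the work surface, if the arm or the gripper's body presses on something with over 40 N, if the wrist force passes 120 N, or if a joint passes its speed limit or range.

## Robot

A 6-joint arm with a two-finger parallel gripper is mounted at the origin on the work surface. World frame = base frame: x ahead of the robot, y to its left, z up, the work surface at z = 0. Lengths are in m, angles in rad, forces in N, time in s.
With the tool pointing down it reaches from about 0.225 to 0.875 m from the base axis. Payload 3.4 kg.
Tool frame: the origin (TCP) lies where the fingers leave the gripper's body, on its centre line; the fingertips stand 73 mm ahead of it and the grasp point (between the pads) lies 54 mm ahead of it; z points along the fingers, y is the direction in which the jaws open and shut (so a half turn about z gives the same grasp; the last joint's range is limited). The gripper opens to 85 mm and grips with 20 to 120 N. Pads are 22 mm wide; open, the fingers measure 114 mm over their backs; the gripper's body (76 mm by 85 mm) begins 54 mm behind the grasp point. The pads swing forward as they close: fully open they stand 13 mm farther back than shut.
Start: joints at [-1.309, 0.276, 1.505, -0, 1.361, -0.121], TCP at [0.215, -0.533, 0.304] pointing down, gripper open.
Joint ranges: [-2.89, 2.89], [-0.75, 2.08], [0.22, 2.7], [-1.18, 4.32], [0.11, 2.71], [-2.7, 2.7]. Speed limits (rad/s): [2.57, 2.57, 3.14, 3.14, 3.14, 3.14].

## Interface

Orientations are given as a rotation vector (axis times angle).
In Python, from bench import arm, read_camera, ticket gives the robot as it stands.
- The arm moves only by the shell command python3 -m crank 'ROWS' [FORCE]. ROWS is text: rows parted by semicolons, each of 7 numbers parted by spaces: the turn, a rotation vector about the tool's x, y, z in degrees, then the shift along the tool's x, y, z in m, then the opening, from 0 (shut) to 1 (fully open). In form: ax ay az x y z grip; .... A call has 1 to 8 rows; each row shifts and turns the commanded pose from where the row before left it, along the tool's axes as they then stand; what a row does not reach is not made up. A row lasts 1/8 s, in which the tool goes at most 62.5 mm and 10.7 degrees, less where a joint would pass 70% of its speed; a pose out of reach is approached as far as the arm can. A call with a gripper value outside its range is refused whole. The fingers move at their own pace and stop on an object; FORCE is the grip in N (left out, the last holds). Time passes only in rows, so rows that do not move let the fingers close. It gives the time, the measured TCP pose, the force and the opening at its end, in the units of the state.
- arm.get_state(): the state, without advancing time (a new reading comes with each control period).
- read_camera(name): name is "scene" or "top"; returns a dict with "frame" (420x560x3 uint8, blue, green, red), "intrinsics" (3x3 intrinsics, pixels), "D" ([k1, k2, p1, p2, k3] as OpenCV has them; the pictures are not rectified), "camera_from_world" (4x4, takes a point from world to camera coordinates). Camera axes: x right, y down, z forward; pixel columns grow to the right and rows downward; lengths in m; the calibration is good to about 2 mm. A picture is of the moment at which its call begins. There is no depth.
- ticket.close_job(): hands the job in, once; it reports no verdict.
The state is a dict: "time_s": time; "joints": joint angles; "joint_velocities": joint speeds; "joint_efforts": joint torques, N m; "ee_pos": TCP position; "tcp_rot": TCP orientation; "wrist_force": force on the tool from outside, world axes, zero at the start; "wrist_torque": the same for the moment, N m; "width": opening from 0.0 (shut) to 1.0 (fully open).
Only numpy, scipy, OpenCV 4.12 (cv2) and the standard library are available. Lean on these libraries where they do the work, as an engineer would, in place of code of your own. Each camera call takes 0.05 s, during which the arm holds its last target.

## Working session

There is one attempt and no reset: what is moved stays moved. The work goes in short steps, Python scripts to look and compute and a shell command to move; the robot and the scene stay as the last step left them, time stands still between calls to the robot, and variables do not carry over. Pictures are saved under pics/ and viewed, and the job is handed in when it is done.

```bash
ls; mkdir -p pics; python3 - <<'E'
from bench import arm, read_camera
import cv2
s=arm.get_state(); print(s)
for n in("scene","top"):
    c=read_camera(n); cv2.imwrite(f"pics/{n}0.png",c["frame"]); print(c["intrinsics"],c["D"],c["camera_from_world"])
E
```

```text
pics
{'time_s': 0.0, 'joints': array([-1.30900370e+00,  2.76578581e-01,  1.50618051e+00, -3.17300447e-05,
        1.36069947e+00, -1.21013708e-01]), 'joint_velocities': array([ 0.00024983,  0.00086023,  0.00101894, -0.00037656, -0.00149589,
        0.00120415]), 'joint_efforts': array([ 3.18801474e-03, -4.16764784e+01, -2.45806539e+01,  2.99728645e-04,
        1.12171308e-02, -1.02820212e-05]), 'ee_pos': array([ 0.21464649, -0.53298049,  0.30303008]), 'tcp_rot': array([-3.08239458e+00, -5.97302555e-01,  2.54602720e-04]), 'wrist_force': array([ 0.22166237, -0.2534273 ,  0.38778709]), 'wrist_torque': array([0.03245089, 0.03320577, 0.03936135]), 'width': 0.9979147079506372}
[[425.0521904    0.         281.52497184]
 [  0.         425.0521904  207.16303981]
 [  0.           0.           1.        ]] [-0.10596604  0.          0.          0.          0.        ] [[ 0.50724535  0.86159488  0.01887905 -0.32307606]
 [ 0.47515895 -0.26132938 -0.84019696 -0.16855752]
 [-0.71897574  0.43515655 -0.54195263  1.33639563]
 [ 0.          0.          0.          1.        ]]
[[454.48716231   0.         285.41211124]
 [  0.         454.48716231 213.29287191]
 [  0.           0.           1.        ]] [-0.05910466  0.          0.          0.          0.        ] [[-0.00731868 -0.99996995  0.00255708  0.08783085]
 [-0.98498259  0.00676783 -0.17252102  0.49605878]
 [ 0.17249853 -0.00378131 -0.98500252  0.91081294]
 [ 0.          0.          0.          1.        ]]
```

View pics/scene0.png

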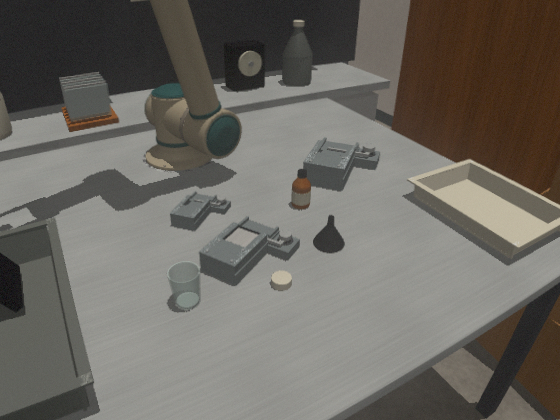

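View pics/top0.png

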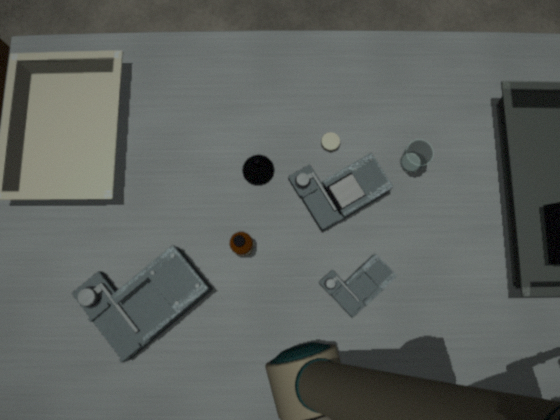

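```bash
python3 - <<'E'
import cv2
a=cv2.imread("pics/top0.png")[140:245,275:405]; b=cv2.imread("pics/scene0.png")[205:290,190:310]
cv2.imwrite("pics/topz.png",cv2.resize(a,None,fx=6,fy=5.7 and 6,interpolation=cv2.INTER_CUBIC)[:600])
cv2.imwrite("pics/scz.png",cv2.resize(b,None,fx=6,fy=6,interpolation=cv2.INTER_CUBIC))
print(a.shape)
E
```

```text
(105, 130, 3)
```

View pics/topz.png

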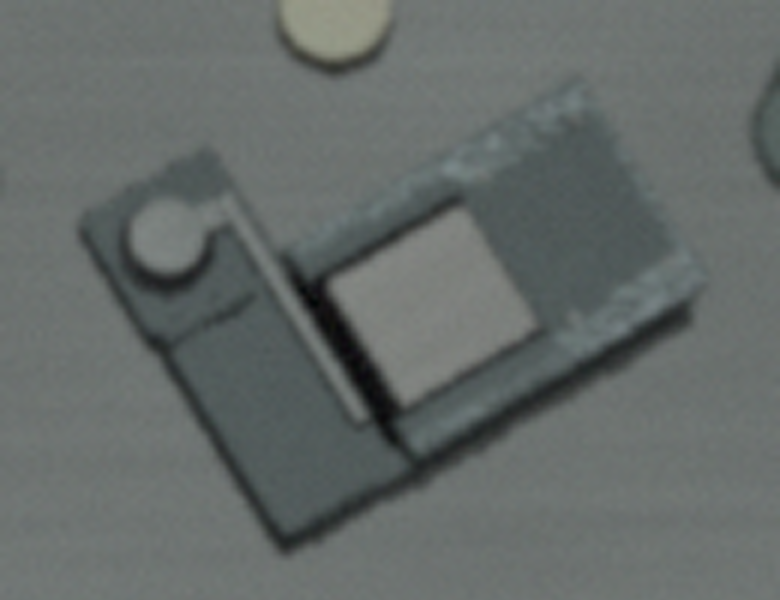

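View pics/scz.png

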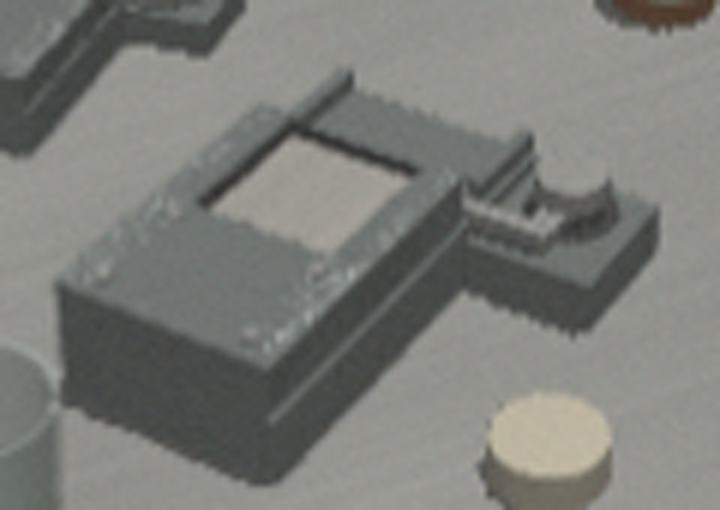

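```bash
cat > h.py <<'E'
import numpy as np, cv2
from bench import arm, read_camera
def ray(c,px,z):
    T=c["camera_from_world"];R=T[:3,:3];t=T[:3,3]
    n=cv2.undistortPoints(np.array([[px]],float),c["intrinsics"],c["D"])[0,0]
    o=-R.T@t; d=R.T@np.array([n[0],n[1],1]); return o+d*(z-o[2])/d[2]
def proj(c,P):
    T=c["camera_from_world"]
    return cv2.projectPoints(np.atleast_2d(P).astype(float),cv2.Rodrigues(T[:3,:3])[0],T[:3,3],c["intrinsics"],np.array(c["D"]))[0][:,0]
E
python3 - <<'E'
from h import *
t=read_camera("top"); s=read_camera("scene")
L=[((168,237),43,70,30,"key"),((288,540),30,-45,50,"front-"),((83,222),24,96,52,"ped+"),((210,150),24,96,-4,"ped-"),((585,82),52,45,-125,"rear+"),((703,275),52,-45,-125,"rear-"),((222,203),35,None,None,"bar a"),((360,418),35,None,None,'bar b')]
W=[];D=[]
for z,h,x,y,n in L:
    p=((z[0]+.5)/6-.5+275,(z[1]+.5)/6-.5+140); w=ray(t,p,h/1000); print(n,w.round(4))
    if x is not None: W.append(w[:2]);D.append((x/1e3,y/1e3))
W=np.array(W);D=np.array(D)
def fit(W,D):
    a=W-W.mean(0);b=D-D.mean(0);H=b.T@a;U,S,V=np.linalg.svd(H);R=V.T@np.diag([1,np.linalg.det(V.T@U.T)])@U.T
    return R,W.mean(0)-R@D.mean(0)
R,o=fit(W,D); print("top",np.degrees(np.arctan2(R[1,0],R[0,0])),o, "res mm",((W-(D@R.T+o))*1000).round(1).tolist())
# scene
L=[((572,178),43,70,30,"key"),((658,206),24,96,52,"ped+"),((592,290),24,96,-4,"ped-"),((262,365),52,45,-125,"r+"),((60,285),52,-45,-125,"r-"),((345,72),38,-43,50,'curb-')]
W2=[];D2=[]
for z,h,x,y,n in L:
    p=((z[0]+.5)/6-.5+190,(z[1]+.5)/6-.5+205); w=ray(s,p,h/1000); print(n,w.round(4)); W2.append(w[:2]);D2.append((x/1e3,y/1e3))
W2=np.array(W2);D2=np.array(D2);R,o=fit(W2,D2);print("scene",np.degrees(np.arctan2(R[1,0],R[0,0])),o,((W2-(D2@R.T+o))*1000).round(1).tolist())
A=np.r_[W,W2];B=np.r_[D,D2];R,o=fit(A,B);print("both",np.degrees(np.arctan2(R[1,0],R[0,0])),o,R@[.07,.03]+o)
E
```

```text
key [0.5703 0.0472 0.043 ]
front- [0.4634 0.0059 0.03  ]
ped+ [0.5809 0.0771 0.024 ]
ped- [0.6076 0.0306 0.024 ]
rear+ [ 0.624  -0.1017  0.052 ]
rear- [ 0.5533 -0.1404  0.052 ]
bar a [0.5848 0.0273 0.035 ]
bar b [ 0.5061 -0.0201  0.035 ]
top 30.497901959778645 [ 0.52511331 -0.01438609] res mm [[0.1, 0.2], [2.4, 0.0], [-0.5, -2.0], [-2.2, -0.2], [-3.3, -2.5], [3.5, 4.5]]
key [0.5772 0.0427 0.043 ]
ped+ [0.5856 0.075  0.024 ]
ped- [0.6155 0.0285 0.024 ]
r+ [ 0.6259 -0.1023  0.052 ]
r- [ 0.5565 -0.144   0.052 ]
curb- [0.4704 0.005  0.038 ]
scene 29.847044222074157 [ 0.53007722 -0.01636912] [[1.4, -1.8], [-1.9, -1.5], [0.1, 0.6], [-5.4, 0.1], [3.3, 3.2], [2.5, -0.6]]
both 30.171451261003302 [ 0.52759506 -0.01537769] [0.57303416 0.04573931]
```

```bash
python3 - <<'E'
from h import *
t=read_camera("top"); s=read_camera("scene")
a=t["frame"][165:195,288:328]; b=s["frame"][222:252,262:302]
o=np.hstack([cv2.resize(cv2.convertScaleAbs(i,alpha=1.5),None,fx=10,fy=10,interpolation=cv2.INTER_NEAREST) for i in (a,b)]); 
cv2.imwrite("pics/keyz.png",o)
E
```

```text
(no output)
```

View pics/keyz.png

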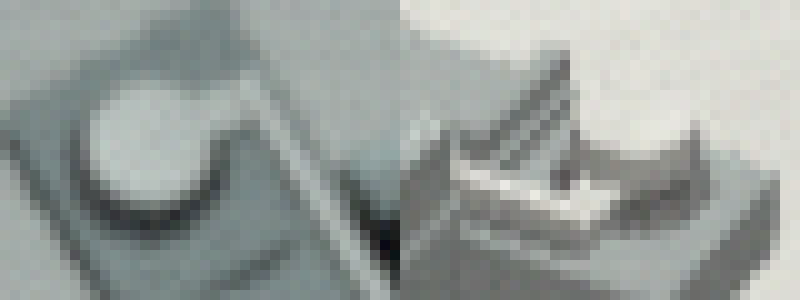

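```bash
python3 - <<'E'
from h import *
t=read_camera("top"); s=read_camera("scene")
print(ray(t,(302.5,178.5),.043),ray(s,(284.8,233.4),.043))
P=[c["intrinsics"]@c["camera_from_world"][:3] for c in(t,s)]
u=[cv2.undistortPoints(np.array([[p]],float),c["intrinsics"],c["D"],P=c["intrinsics"])[0,0] for c,p in((t,(302.5,178.5)),(s,(284.8,233.4)))]
X=cv2.triangulatePoints(P[0],P[1],u[0],u[1]);print((X[:3]/X[3]).T)
for c in (t,s): print(proj(c,[[.573,.0457,.043]]))
# known-robot check + bystanders
for n,p,z in(("cap",(330,141),.018),("funnel",(258,169),.03),("bottle",(240,243),.05)): print(n,ray(t,p,z))
E
```

```text
[0.57159536 0.0473904  0.043     ] [0.57446549 0.04405193 0.043     ]
[[0.5718752  0.04664126 0.04048352]]
[[303.28441828 177.85441617]]
[[285.10589077 232.83004837]]
cap [ 0.6634111  -0.01603391  0.018     ]
funnel [0.59675115 0.1429195  0.03      ]
bottle [0.43394095 0.17836606 0.05      ]
```

```bash
python3 -m crank '0 0 0 .02 -.0155 0 1; 0 0 0 .043 -.0333 0 1; 0 0 0 .043 -.0333 0 1; 0 0 0 .043 -.0333 0 1; 0 0 0 .043 -.0333 0 1; 0 0 0 .043 -.0333 0 1; 0 0 0 .043 -.0333 0 1; 0 0 0 .043 -.0333 0 1'
python3 -m crank '0 0 -10 .043 -.0333 0 0.65; 0 0 -10 0 0 0 0.65; 0 0 -10 0 0 0 0.65; 0 0 -10 0 0 0 0.65; 0 0 -10 0 0 0 0.65; 0 0 -10 0 0 0 0.65; 0 0 -10 0 0 0 0.65; 0 0 -10 0 0 0 0.65'
python3 -m crank '0 0 -9 0 0 0 0.65; 0 0 -9 0 0 0 0.65;0 0 0 0 0 0 0.65'
cat >>h.py <<'E'
from scipy.spatial.transform import Rotation as Ro
def rep(target,ang):
    s=arm.get_state(); R=Ro.from_rotvec(s["tcp_rot"]).as_matrix(); d=R.T@(np.array(target)-s["ee_pos"])
    y=np.degrees(np.arctan2(R[1,1],R[0,1]))
    print("t",s["time_s"],"p",s["ee_pos"].round(4),"shift",d.round(4),"ytool",y.round(2),"tool z turn",-(ang-y),"z",R[:,2].round(4),"F",s["wrist_force"].round(2),"w",s["width"])
E
python3 -c "
from h import *
rep([.5418,.0289,.16],30.2)"
```

```text
time_s: 1.4
ee_pos: [0.4198, -0.1799, 0.3042]
tcp_rot: [-3.084, -0.598, -0.001]
wrist_force: [0.9, -0.6, -1.1]
width: 1.0
time_s: 2.4
ee_pos: [0.4464, -0.1345, 0.304]
tcp_rot: [-1.97, -2.446, -0.001]
wrist_force: [-0.2, 0.4, -0.7]
width: 0.649
time_s: 2.78
ee_pos: [0.4466, -0.1348, 0.304]
tcp_rot: [-1.574, -2.719, -0.001]
wrist_force: [-0.2, 0.5, 0.0]
width: 0.65
t 2.775 p [ 0.4466 -0.1348  0.304 ] shift [0.0944 0.1641 0.1441] ytool 29.87 tool z turn -0.3302124843754619 z [-0.e+00  5.e-04 -1.e+00] F [-0.17  0.53  0.03] w 0.649909748083006
```

```bash
python3 -m crank '0 0 0 .019 .033 0.014 .65; 0 0 0 .019 .033 .03 .65;0 0 0 .019 .033 .03 .65;0 0 0 .019 .033 .03 .65;0 0 0 .018 .032 .03 .65; 0 0 0 0 0 0 .65;0 0 0 0 0 0 .65'
python3 - <<'E'
from h import *
rep([.5418,.0289,.16],30.2)
t=read_camera("top"); s=read_camera("scene")
cv2.imwrite("pics/t1.png",cv2.resize(t["frame"][110:250,230:410],None,fx=4,fy=4,interpolation=cv2.INTER_CUBIC))
cv2.imwrite("pics/s1.png",cv2.resize(s["frame"][150:300,180:360],None,fx=4,fy=4,interpolation=cv2.INTER_CUBIC))
E
```

```text
time_s: 3.65
ee_pos: [0.542, 0.0274, 0.1702]
tcp_rot: [-1.573, -2.719, 0.001]
wrist_force: [0.7, 0.3, -0.3]
width: 0.649
t 3.65 p [0.542  0.0274 0.1702] shift [0.0014 0.0005 0.0102] ytool 29.9 tool z turn -0.3022286597134318 z [-3.e-04 -4.e-04 -1.e+00] F [ 0.68  0.3  -0.29] w 0.6492341618806873
```

View pics/t1.png

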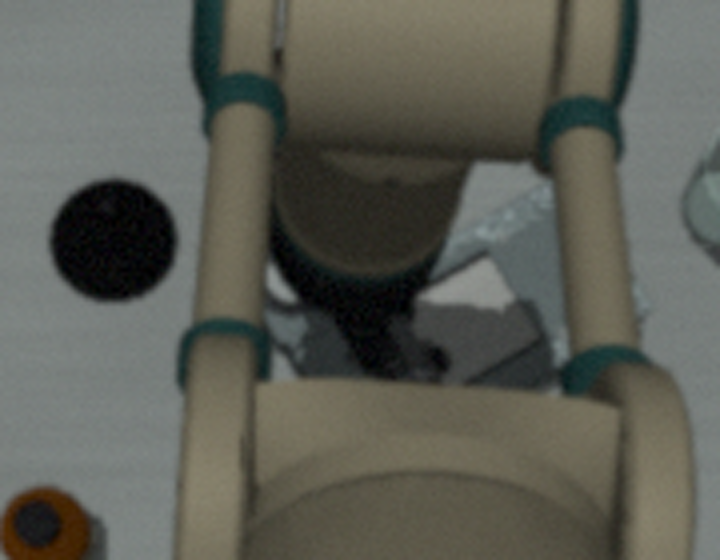

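View pics/s1.png

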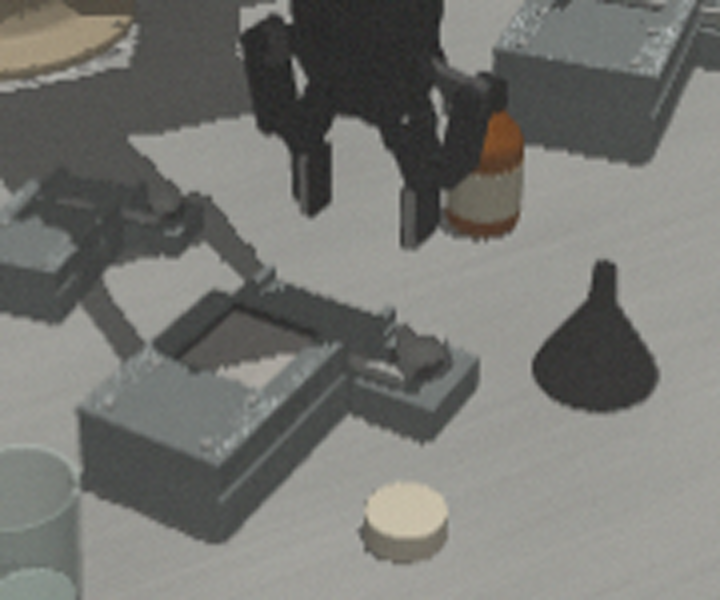

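```bash
python3 - <<'E'
from h import *
s=read_camera("scene");cv2.imwrite("pics/s2.png",cv2.resize(cv2.convertScaleAbs(s["frame"][170:220,235:315],alpha=2),None,fx=10,fy=10,interpolation=cv2.INTER_CUBIC))
st=arm.get_state();R=Ro.from_rotvec(st["tcp_rot"]).as_matrix();p=st["ee_pos"]
for h in(.060,.068,.073):
  for D in(.06,.07,.08):
    q=[(proj(s,[p+R@[x,k*D/2,h]])[0]-[235,170])*10+5 for k in(-1,1) for x in(-.011,.011)]
    print(h,D,np.round(q).tolist())
E
```

```text
0.06 0.06 [[214.0, 309.0], [269.0, 263.0], [459.0, 389.0], [511.0, 340.0]]
0.06 0.07 [[194.0, 303.0], [249.0, 257.0], [480.0, 396.0], [532.0, 347.0]]
0.06 0.08 [[174.0, 296.0], [230.0, 251.0], [501.0, 402.0], [553.0, 353.0]]
0.068 0.06 [[214.0, 341.0], [269.0, 295.0], [458.0, 421.0], [510.0, 372.0]]
0.068 0.07 [[195.0, 334.0], [249.0, 288.0], [479.0, 428.0], [531.0, 379.0]]
0.068 0.08 [[175.0, 328.0], [230.0, 282.0], [500.0, 435.0], [552.0, 386.0]]
0.073 0.06 [[215.0, 361.0], [269.0, 314.0], [458.0, 441.0], [510.0, 392.0]]
0.073 0.07 [[195.0, 354.0], [250.0, 308.0], [479.0, 448.0], [530.0, 399.0]]
0.073 0.08 [[175.0, 348.0], [230.0, 302.0], [500.0, 455.0], [551.0, 405.0]]
```

View pics/s2.png

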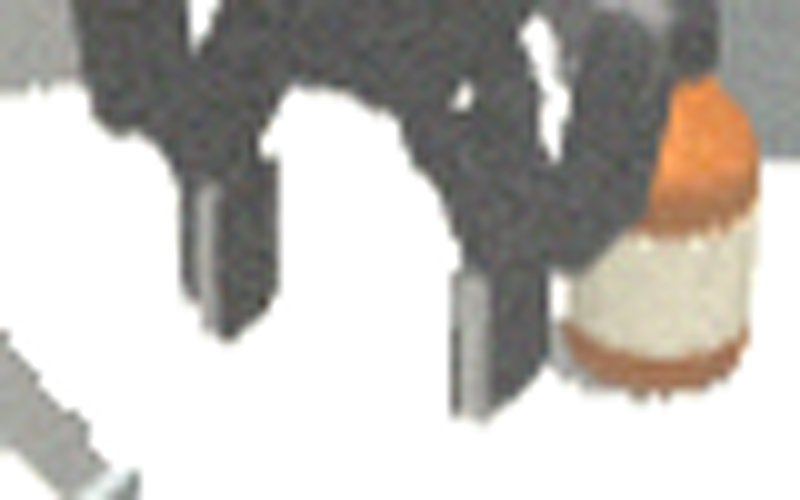

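```bash
python3 -c "
from h import *
rep([.5439,.0302,.122],30.2)"
python3 -m crank '0 0 -.3 .0005 .001 .015 .65; 0 0 0 .0007 .0017 .02 .65; 0 0 0 .0006 .001 .013 .65; 0 0 0 0 0 0 .65; 0 0 0 0 0 0 .65'
python3 - <<'E'
from h import *
rep([.5439,.0302,.108],30.2)
s=read_camera("scene");cv2.imwrite("pics/s3.png",cv2.resize(cv2.convertScaleAbs(s["frame"][190:260,220:320],alpha=1.5),None,fx=8,fy=8,interpolation=cv2.INTER_CUBIC))
E
```

```text
t 3.8 p [0.5424 0.0266 0.171 ] shift [0.0024 0.003  0.049 ] ytool 29.84 tool z turn -0.35923051266453854 z [ 1.8e-03 -5.0e-04 -1.0e+00] F [ 0.3  -0.82 -0.42] w 0.6519545931606339
time_s: 4.42
ee_pos: [0.5449, 0.0306, 0.1221]
tcp_rot: [1.565, 2.723, 0.0]
wrist_force: [-0.5, -0.5, 0.3]
width: 0.65
t 4.425 p [0.5449 0.0306 0.1221] shift [ 0.0002 -0.0011  0.0141] ytool 30.23 tool z turn 0.025549412628151913 z [ 6.e-04 -2.e-04 -1.e+00] F [-0.54 -0.51  0.31] w 0.6501922895319698
```

View pics/s3.png

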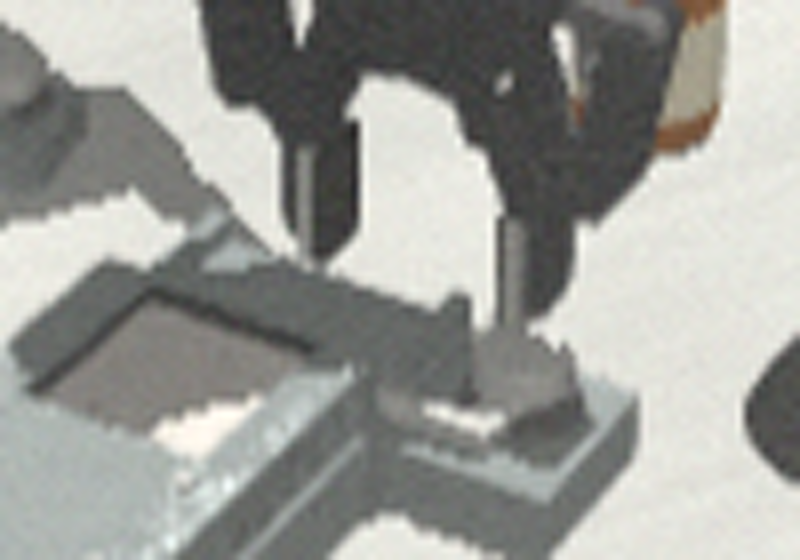

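```bash
python3 -m crank '0 0 0 0 -.0005 .006 .65; 0 0 0 0 -.0005 .004 .65; 0 0 0 0 0 0 .65'
python3 -c "
from h import *
rep([.5439,.0302,.099],30.2)"
```

```text
time_s: 4.85
ee_pos: [0.5436, 0.0302, 0.1116]
tcp_rot: [-1.565, -2.724, 0.0]
wrist_force: [0.1, 0.1, -0.2]
width: 0.651
t 4.85 p [0.5436 0.0302 0.1116] shift [-0.0002  0.0002  0.0126] ytool 30.23 tool z turn 0.03311749504507944 z [-4.e-04 -1.e-04 -1.e+00] F [ 0.09  0.08 -0.19] w 0.6509567753861584
```

```bash
python3 -m crank '0 0 0 0 0 .008 .65; 0 0 0 0 0 .004 .65; 0 0 0 0 0 0 .65'
python3 - <<'E'
from h import *
rep([.5439,.0302,.099],30.2)
s=read_camera("scene");cv2.imwrite("pics/s4.png",cv2.resize(cv2.convertScaleAbs(s["frame"][190:260,220:320],alpha=1.5),None,fx=8,fy=8,interpolation=cv2.INTER_CUBIC))
E
```

```text
time_s: 5.22
ee_pos: [0.5442, 0.0303, 0.1021]
tcp_rot: [1.565, 2.722, 0.002]
wrist_force: [-5.0, -0.3, 17.6]
width: 0.646
t 5.225 p [0.5442 0.0303 0.1021] shift [ 0.0001 -0.0003  0.0031] ytool 30.21 tool z turn 0.006734164178244129 z [ 1.9e-03  1.0e-04 -1.0e+00] F [-4.98 -0.27 17.63] w 0.6455191160628101
```

View pics/s4.png

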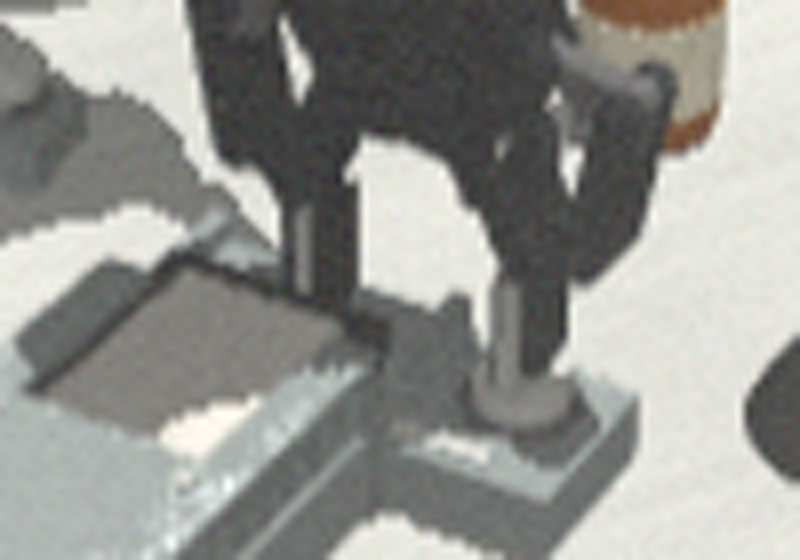

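```bash
python3 -m crank '0 0 0 0 0 0 .65; 0 0 0 0 0 0 .65; 0 0 0 0 0 0 .65; 0 0 0 0 0 0 .65'
python3 - <<'E'
from h import *
rep([.5439,.0302,.099],30.2)
s=read_camera("scene");t=read_camera("top")
a=np.radians(30.2);Rd=np.array([[np.cos(a),-np.sin(a)],[np.sin(a),np.cos(a)]])
o=np.array([.572,.0465])-Rd@[.07,.03]
for z in((385,345),(190,258),(345,325)):
    w=ray(s,((z[0]+.5)/8-.5+220,(z[1]+.5)/8-.5+190),.046);print(z,((w[:2]-o)@Rd*1000).round(1))
w=lambda x,y,h: (proj(s,[[*(Rd@[x,y]+o),h]])[0]-[220,190]+.5)*8-.5
for y in(0,.01,.019,.03): print(y,w(.035,y,.046),w(.035,y,.03),w(-.035,y,.046))
cv2.imwrite("pics/s5.png",cv2.resize(cv2.convertScaleAbs(s["frame"][190:260,220:320],alpha=2.5),None,fx=8,fy=8,interpolation=cv2.INTER_CUBIC))
E
```

```text
time_s: 5.78
ee_pos: [0.5441, 0.0303, 0.1021]
tcp_rot: [1.565, 2.722, 0.002]
wrist_force: [-5.0, -0.1, 17.9]
width: 0.651
t 5.775 p [0.5441 0.0303 0.1021] shift [ 0.     -0.0002  0.0031] ytool 30.2 tool z turn 0.001907799642204111 z [ 2.1e-03  1.0e-04 -1.0e+00] F [-4.99 -0.14 17.92] w 0.6511736984643645
(385, 345) [39.9  6.4]
(190, 258) [-27.8  13.7]
(345, 325) [25.8  8.7]
0 [357.1513767  351.64636531] [357.36951611 399.20900869] [141.06797833 274.61324716]
0.01 [376.3351477  332.80096299] [376.36657348 380.17487913] [161.30706018 256.93795947]
0.019 [393.34414159 316.09114579] [393.21297377 363.29426604] [179.26404225 241.25765671]
0.03 [413.80992183 295.98430853] [413.48679442 342.97760711] [200.88581891 222.37965534]
```

View pics/s5.png

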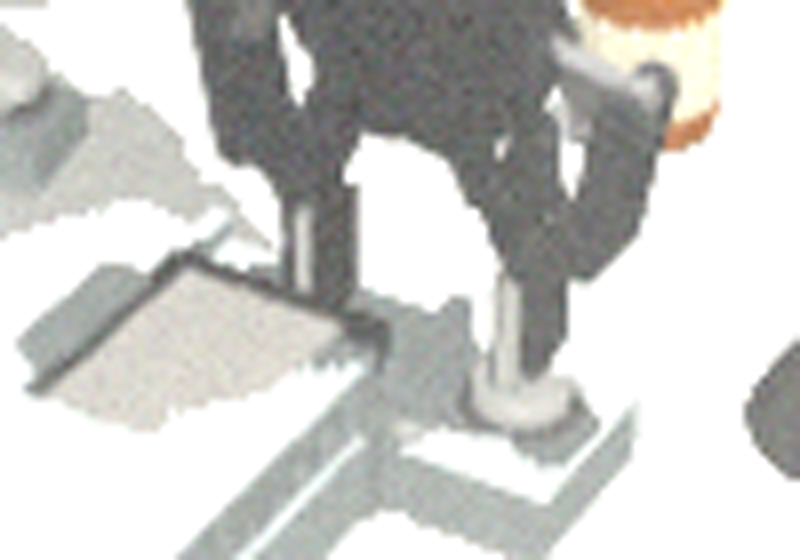

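```bash
python3 -c "
from bench import ticket
print(ticket.close_job())"
```

```text
the job is handed in; nothing more can be done
None
```

The key is held down by one finger and the carrier is stopped against the other, sticking out about 17 mm. I handed the job in at about 6 s of the 32 s allowed; no verdict is reported.

- **Setup:** I found the dock in both camera views and set the opening to 0.65, which put the finger centres about 65 mm apart. One finger went over the key and the other into the lane, then I pressed straight down.
- **Key:** the wrist sees about 18 N upward, well above the spring and latch friction, so the key is on its stop. The picture shows the cap about 10 mm lower than before, close to its 9 mm travel.
- **Carrier:** its front corners match a sticking-out of about 17 to 18 mm, against the finger face expected at 19 mm. The wrist force along dock +y is a steady 2.2 to 2.4 N, so it is resting on the finger. It lies flat in the lane.
- **Bystanders:** the arm stayed clear of all four, but I did not measure their positions again at the end.
- **Disagreements:** the two views placed the key about 4 mm apart, so I used a point between them. The dock's rear corners were up to 5 mm off the stated 90 mm width, possibly because the walls are narrower than the bed. The wrist also sees about 4.5 N sideways along dock −x, probably friction at the key.

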